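# Sort links by length into a kit tray and lock the keeper

### The job

Three loose steel links of different lengths lie in the red tray: lay each one flat, fully down, in the free pocket of the blue tray's row that holds links of its own length. When all three are in and let go, swing the yellow keeper bar across the rows until it clicks home against its stop, then let go of it. Do not shift the links already in the tray, and leave the other things on the bench alone.

Things in the scene. Friction and masses are not known exactly. Their poses are not given: they have to be found in the camera images.
- link_long: the loose long steel link to be sorted, 114 mm long overall: a straight bar 14 mm wide (from 10 to 26 mm above the underside) between two round end bosses, 26 mm across and 26 mm tall, each with a dark bore in a brass ring. It lies in the red tray. Origin at the centre of its underside, x along its length, z up; turning it end for end makes no difference
- link_mid: the loose middle-length steel link to be sorted, 92 mm long overall: a straight bar 14 mm wide (from 10 to 26 mm above the underside) between two round end bosses, 26 mm across and 26 mm tall, each with a dark bore in a brass ring. It lies in the red tray. Origin at the centre of its underside, x along its length, z up; turning it end for end makes no difference
- link_short: the loose short steel link to be sorted, 70 mm long overall: a straight bar 14 mm wide (from 10 to 26 mm above the underside) between two round end bosses, 26 mm across and 26 mm tall, each with a dark bore in a brass ring. It lies in the red tray. Origin at the centre of its underside, x along its length, z up; turning it end for end makes no difference
- row_long: white row insert for 114 mm links, fixed in the blue tray, 55 mm (x) by 276 mm (y), 14 mm tall, origin under its centre. Two pockets end to end along y, each 124 mm long, 36 mm wide, 10 mm deep (grey floor 4 mm above origin), either side of a 6 mm web at the middle: the -y one holds a like link, the +y one is free. The order of the rows varies
- row_long_free (a point): centre of the grey floor of the free pocket in the row for 114 mm links, axes as the row (pocket's length along y)
- row_mid: white row insert for 92 mm links, fixed in the blue tray, 55 mm (x) by 276 mm (y), 14 mm tall, origin under its centre. Two pockets end to end along y, each 102 mm long, 36 mm wide, 10 mm deep (grey floor 4 mm above origin), either side of a 6 mm web at the middle: the -y one holds a like link, the +y one is free. The order of the rows varies
- row_mid_free (a point): centre of the grey floor of the free pocket in the row for 92 mm links, axes as the row (pocket's length along y)
- row_short: white row insert for 70 mm links, fixed in the blue tray, 55 mm (x) by 276 mm (y), 14 mm tall, origin under its centre. Two pockets end to end along y, each 80 mm long, 36 mm wide, 10 mm deep (grey floor 4 mm above origin), either side of a 6 mm web at the middle: the -y one holds a like link, the +y one is free. The order of the rows varies
- row_short_free (a point): centre of the grey floor of the free pocket in the row for 70 mm links, axes as the row (pocket's length along y)
- kept_long: a 114 mm link already lying in the filled pocket of its row, same shape as the loose long link, to be left where it is; origin at the centre of its underside, x along its length
- kept_mid: a 92 mm link already lying in the filled pocket of its row, same shape as the loose middle-length link, to be left where it is; origin at the centre of its underside, x along its length
- kept_short: a 70 mm link already lying in the filled pocket of its row, same shape as the loose short link, to be left where it is; origin at the centre of its underside, x along its length
- blue_tray: blue kit tray, fixed, 206 mm (x) by 300 mm (y), rim 16 mm high, floor 4 mm thick, origin under its centre. Three row inserts lie in it side by side across x, 56 mm apart, lengthwise along y. The keeper's hinge post is outside the middle of its +x side; the catch (block with sprung steel ball, and a stop 50 mm high) is outside the middle of its -x side
- keeper (a joint): angle of the yellow keeper bar about its upright hinge: 0 is shut (across the middle of all three rows, against the stop in the catch), about 1.6 is open (lying along the tray's +x rim, pointing to the tray's +y); it stays where it is left, and clicks over the sprung ball (about 5 N at the knob) in the last 0.06 rad
- keeper_knob (a point): centre of the black round knob, 18 mm in diameter, 28 mm tall (14 mm above and below this point), upright on the keeper bar near its free end, 208 mm from the hinge axis. The bar is 236 mm long, 32 mm wide, 10 mm thick, its underside 38 mm above the table, 4 mm above the links in the rows; the knob's top is at 76 mm
- keeper_hinge (a point): point on the keeper's upright hinge axis, level with the bar's underside
- red_tray: red tray with white floor, fixed to the table, 250 mm (x) by 180 mm (y), rim 14 mm high, floor 4 mm thick, origin at the centre of its underside; the three loose links lie in it
- caliper: black and steel digital caliper lying on the table, 190 mm long, origin under its centre; a bystander, leave alone
- screwdriver: screwdriver lying on the table, 180 mm long; a bystander, leave alone
- tape_roll: green roll of tape lying flat, 90 mm across, 25 mm tall, origin under its centre; a bystander, leave alone
- spray_bottle: white bottle with blue cap, 56 mm across, 140 mm tall, origin under its centre; a bystander, leave alone
- mug: white mug, 80 mm across, 90 mm tall, origin under its centre; a bystander, leave alone

How it is judged:
By the outcome, as a careful person would: the job done as asked, in the order asked, and still so for the second after the job is handed in, with the robot touching nothing.
It also fails if it takes over 72 s, if anything falls off the work surface, if the arm or the gripper's body presses on something with over 40 N, if the wrist force passes 120 N, or if a joint passes its speed limit or range.

### The arm

A 7-joint arm with a two-finger parallel gripper is mounted at the origin on the work surface. World frame = base frame: x ahead of the robot, y to its left, z up, the work surface at z = 0. Lengths are in m, angles in rad, forces in N, time in s.
With the tool pointing down it reaches from about 0.425 to 0.95 m from the base axis. Payload 16.7 kg.
Tool frame: the origin (TCP) lies between the finger pads; the fingertips stand manip.tcp_to_tips ahead of it and the grasp point (between the pads) lies 5 mm behind it (manip.tcp_to_tips is the distance from the TCP to the fingertips, in m); z points along the fingers, y is the direction in which the jaws open and shut (so a half turn about z gives the same grasp; the last joint's range is limited). The gripper opens to 94 mm and grips with 3 to 60 N. Pads are 16 mm wide; open, the fingers measure 119 mm over their backs; the gripper's body (75 mm by 177 mm) begins 78 mm behind the grasp point.
Start: joints at [1.155, 0.426, 0.074, 1.606, -0.034, 1.111, -0.067], TCP at [0.177, -0.651, 0.196] pointing down, gripper open.
Joint ranges: [-2.85, 2.85], [-0.5, 2.14], [-1.23, 1.37], [0.21, 2.46], [-1.02, 4.16], [0.16, 2.05], [-2.73, 2.73]. Speed limits (rad/s): [1.89, 1.89, 2.39, 2.39, 3.01, 3.01, 3.01].

### API

Orientations are given as [roll, pitch, yaw] about the fixed x, y, z axes, in that order (R = Rz(yaw) Ry(pitch) Rx(roll)).
In Python, from plant import get_state, cams, close_job, manip gives the robot as it stands. The module is installed in compiled form; this text tells all that it offers.
- The arm moves only by the tool play_rows, never from a script. Its argument "plan" is a list of rows, each a list of 6 numbers: the shift along the world's x, y, z in m, then the turn, a rotation vector about the world's x, y, z in degrees. A call has 1 to 12 rows; each row is the pose to reach, as a shift and turn from the pose commanded when the call began; what a row does not reach only later rows make up. A row lasts 1/8 s, in which the tool goes at most 62.5 mm and 10.7 degrees, less where a joint would pass 70% of its speed; a pose out of reach is approached as far as the arm can. A call with a gripper value outside its range is refused whole. "jaw" is the opening, from -1 (shut) to 1 (fully open), so that 0 is half open, set as the call begins (left out, the last holds). The fingers move at their own pace and stop on an object; "newtons" is the grip in N (left out, the last holds). Time passes only in rows, so rows that repeat a pose let the fingers close. It gives the time, the measured TCP pose, the force and the opening at its end, in the units of the state.
- get_state(): the state, without advancing time (a new reading comes with each control period).
- cams.read_camera(name): name is "scene" or "top" or "wrist"; returns the picture (420x560x3 uint8, red, green, blue); there is no depth.
- cams.get_calibration(name): a dict with "fx", "fy", "cx", "cy" (pixels), "R" (3x3) and "t" (3): a world point X has camera coordinates R X + t; the wrist camera has in their place "hand_eye" (4x4, takes a point from camera to tool coordinates, whose origin is the TCP and whose axes are the flange's). Camera axes: x right, y down, z forward; pixel columns grow to the right and rows downward; lengths in m; the calibration is good to about 2 mm. A picture is of the moment at which its call begins: read the wrist's pose just before it. get_calibration takes no time and is no camera call.
- close_job(): hands the job in, once; it reports no verdict.
The state is a dict: "time": time; "qpos": joint angles; "qvel": joint speeds; "joint_torque": joint torques, N m; "eef_pos": TCP position; "orientation": TCP orientation; "ft_force": force on the tool from outside, world axes, zero at the start; "moment": the same for the moment, N m; "grip_width": finger opening in m.
Only numpy, scipy, OpenCV 4.12 (cv2) and the standard library are available. Lean on these libraries where they do the work, as an engineer would, in place of code of your own. Each camera call takes 0.05 s, during which the arm holds its last target. There are 200 camera calls.

## Working session

There is one attempt and no reset: what is moved stays moved. The work goes in short steps, Python scripts to look and compute and a tool call to move; the robot and the scene stay as the last step left them, time stands still between calls to the robot, and variables do not carry over. Pictures are saved under pics/ and viewed, about 8 in all and at most 12, crops included, and the job is handed in when it is done.

Besides the shell and the picture viewer there is one more tool, called after "Call:" as name(argument=value, ...), one argument or row to a line, values as JSON. play_rows: Moves the arm, as the interface text tells. Its arguments: {"type":"object","properties":{"plan":{"type":"array"},"jaw":{"type":"number"},"newtons":{"type":"number"}},"required":["plan"]}

```bash
mkdir -p pics; ls; python3 - <<'E'
from plant import get_state,cams,manip
import cv2
s=get_state();print(s);print(manip.tcp_to_tips)
for n in("scene","top","wrist"):
    cv2.imwrite(f"pics/{n}0.png",cams.read_camera(n)[:,:,::-1])
    print(n,cams.get_calibration(n))
E
```

```text
pics
{'time': 0.0, 'qpos': array([ 1.15552212,  0.42674153,  0.07386251,  1.60659562, -0.03415013,
        1.1107955 , -0.06709303]), 'qvel': array([-0.00097604, -0.00112323,  0.00116536,  0.00070706,  0.00213932,
       -0.00050607,  0.00060372]), 'joint_torque': array([ 5.09094752e-04, -9.35825014e+01,  3.66637409e+00, -4.54187393e+01,
       -4.89532342e-02,  2.01051647e-02,  1.02259608e-04]), 'eef_pos': array([ 0.17715407, -0.65087538,  0.19517463]), 'orientation': array([-3.14031335e+00,  5.53524133e-05,  2.65717024e-01]), 'ft_force': array([ 0.02527935, -0.49730229,  0.13180095]), 'moment': array([ 0.05734205,  0.03230073, -0.04377122]), 'grip_width': 0.09418867365873763}
0.014
scene {'fx': 418.1928517917213, 'fy': 418.1928517917213, 'cx': 274.81677613185485, 'cy': 212.4655134732055, 'R': array([[ 0.26434943,  0.9644228 ,  0.00283513],
       [ 0.70818625, -0.19211749, -0.67938436],
       [-0.65466909,  0.18160267, -0.73377712]]), 't': array([-0.13962642, -0.33989727,  1.5564545 ])}
top {'fx': 410.87394433015686, 'fy': 410.87394433015686, 'cx': 276.73233673410425, 'cy': 213.6536228005296, 'R': array([[ 0.01110399, -0.99984527,  0.01364303],
       [-0.98390854, -0.0133582 , -0.1781728 ],
       [ 0.17832748, -0.01144506, -0.98390463]]), 't': array([-0.0111247 ,  0.52273868,  1.17177683])}
wrist {'fx': 336.05240732503546, 'fy': 336.05240732503546, 'cx': 279.25495194721594, 'cy': 209.94273086924682, 'hand_eye': array([[-1.57646527e-04, -9.62571682e-01, -2.71027179e-01,
         7.88979067e-02],
       [ 9.99999972e-01, -1.99689326e-04,  1.27547237e-04,
        -2.05344858e-04],
       [-1.76894593e-04, -2.71027151e-01,  9.62571687e-01,
        -1.89483839e-01],
       [ 0.00000000e+00,  0.00000000e+00,  0.00000000e+00,
         1.00000000e+00]])}
```

View pics/top0.png

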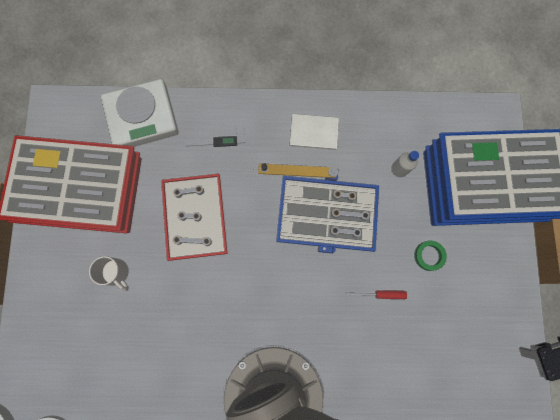

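View pics/scene0.png

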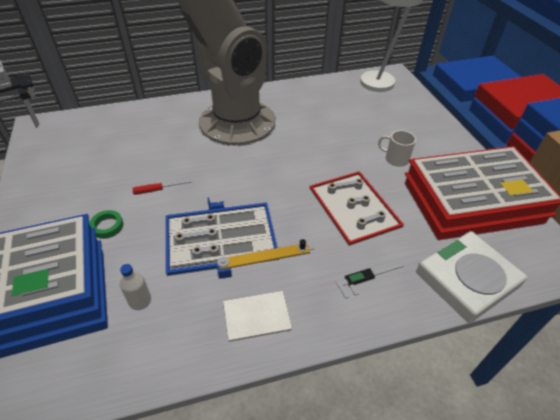

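Top view: red tray about (194,217), with links long (192,240), short (189,216) and mid (188,191). Blue tray about (328,214), rows from top (+x) short, long, mid. The keeper is open, with its knob at (264,167).

```bash
cat > h.py <<'E'
import numpy as np,cv2
from scipy.spatial.transform import Rotation as Ro
from plant import get_state,cams
def campose(n,s=None):
    c=cams.get_calibration(n)
    K=np.array([[c['fx'],0,c['cx']],[0,c['fy'],c['cy']],[0,0,1]])
    if n=='wrist':
        T=np.eye(4);T[:3,:3]=Ro.from_euler('xyz',s['orientation']).as_matrix();T[:3,3]=s['eef_pos']
        M=T@c['hand_eye'];return K,M[:3,:3],M[:3,3]
    return K,c['R'].T,-c['R'].T@c['t']
def cast(cp,px,z):
    K,R,o=cp;px=np.atleast_2d(np.array(px,float))
    d=(R@np.linalg.inv(K)@np.c_[px,np.ones(len(px))].T).T
    return o+d*((z-o[2])/d[:,2])[:,None]
def snap(n,f=None):
    s=get_state();im=cams.read_camera(n)[:,:,::-1].copy()
    if f:cv2.imwrite(f,im)
    return s,im,campose(n,s)
E
python3 - <<'E'
from h import *
cp=campose('top')
np.set_printoptions(precision=3,suppress=True)
L=dict(long=[(178,240),(207,241)],short=[(182,216),(197,217)],mid=[(177,192),(200,190)],kept=[(338,195),(352,196),(336,213),(366,215),(334,231),(357,233)])
for k,v in L.items():print(k,cast(cp,v,.03)[:,:2].tolist())
print('blue',cast(cp,[(284,178),(379,184),(375,249),(278,244)],.016))
print('red',cast(cp,[(163,182),(218,175),(226,256),(168,260)],.014))
print('knob',cast(cp,(264,167),.076),'hinge',cast(cp,(333,173),.05), 'bottle',cast(cp,(412,156),.14))
E
```

```text
long [[0.44258763928201017, 0.28690323286757324], [0.4406973391576175, 0.20101754240650554]]
short [[0.5149252817255394, 0.27884401038996537], [0.5124901718565793, 0.2338886842616158]]
mid [[0.5884337807980509, 0.2977714399729972], [0.5956477919177992, 0.2286040047446239]]
kept [[0.5860709084514106, -0.19047526281651908], [0.5835615399350755, -0.23307349231166213], [0.5303506767518058, -0.1835687071976533], [0.5254503344554659, -0.27413355634024494], [0.4755169898941738, -0.17677203933540556], [0.47037721454972936, -0.24561640186995318]]
blue [[ 0.641 -0.026  0.016]
 [ 0.626 -0.32   0.016]
 [ 0.424 -0.302  0.016]
 [ 0.436 -0.01   0.016]]
red [[0.623 0.346 0.014]
 [0.648 0.178 0.014]
 [0.398 0.145 0.014]
 [0.384 0.317 0.014]]
knob [[0.657 0.035 0.076]] hinge [[ 0.649 -0.173  0.05 ]] bottle [[ 0.676 -0.383  0.14 ]]
```

Call:
play_rows(
  plan=[
    [0.35,0.52,0.02,0,0,75],
    [0.35,0.52,0.02,0,0,75],
    [0.35,0.52,0.02,0,0,75],
    [0.35,0.52,0.02,0,0,75],
    [0.35,0.52,0.02,0,0,75],
    [0.35,0.52,0.02,0,0,75],
    [0.35,0.52,0.02,0,0,75],
    [0.35,0.52,0.02,0,0,75],
    [0.35,0.52,0.02,0,0,75],
    [0.35,0.52,0.02,0,0,75],
    [0.35,0.52,0.02,0,0,75],
    [0.35,0.52,0.02,0,0,75],
  ],
  jaw=1,
  newtons=25,
)

```text
time: 1.65
eef_pos: [0.527, -0.1314, 0.2155]
orientation: [-3.141, 0.0, 1.575]
ft_force: [-1.3, -0.8, -0.0]
grip_width: 0.0939
```

```bash
python3 - <<'E'
from h import *
import pickle
s,im,cp=snap('wrist','pics/w_blue.png');print(s['qpos'],s['qvel'],s['eef_pos'])
pickle.dump((s,im,cp),open('blue.pkl','wb'))
E
```

```text
[ 0.53793911  0.22794222 -0.47704761  1.85495249  0.11754205  1.08700994
  0.02091072] [ 0.02429574 -0.00752438  0.01647514  0.00607334 -0.00157226  0.00047755
  0.00436552] [ 0.5270045  -0.13143958  0.21554443]
```

View pics/w_blue.png

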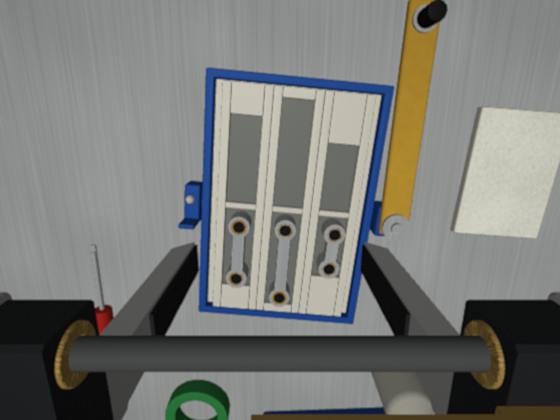

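Call:
play_rows(
  plan=[
    [-0.01,0.36,0.02,0,0,0],
    [-0.01,0.36,0.02,0,0,0],
    [-0.01,0.36,0.02,0,0,0],
    [-0.01,0.36,0.02,0,0,0],
    [-0.01,0.36,0.02,0,0,0],
    [-0.01,0.36,0.02,0,0,0],
    [-0.01,0.36,0.02,0,0,0],
    [-0.01,0.36,0.02,0,0,0],
    [-0.01,0.36,0.02,0,0,0],
  ],
)

```text
time: 2.82
eef_pos: [0.5178, 0.2267, 0.2358]
orientation: [-3.142, 0.001, 1.572]
ft_force: [0.1, 0.0, 0.3]
grip_width: 0.0937
```

Blue tray in the wrist view: free pockets grey, mid at about (244,158), long about (294,152), short about (341,176). The knob is at (432,12), the hinge at (396,226) and the catch at (190,205).

```bash
python3 - <<'E'
from h import *
import pickle
np.set_printoptions(precision=4,suppress=True)
s,im,cp=snap('wrist','pics/w_red.png')
pickle.dump((s,im,cp),open('red.pkl','wb'))
s,im,cp=pickle.load(open('blue.pkl','rb'))
print([im[y,x].tolist() for x,y in((244,158),(294,152),(341,176),(344,120),(268,180))])
g=cv2.cvtColor(im,cv2.COLOR_BGR2GRAY);hsv=cv2.cvtColor(im,cv2.COLOR_BGR2HSV)
m=((g>70)&(g<140)&(hsv[...,1]<40)).astype(np.uint8);m[:75]=0;m[:,:212]=0;m[:,385:]=0;m[212:]=0
m=cv2.morphologyEx(m,cv2.MORPH_OPEN,np.ones((5,5)))
for c in cv2.findContours(m,0,2)[0]:
    if cv2.contourArea(c)<1000:continue
    r=cv2.minAreaRect(c);b=cv2.boxPoints(r);w=cast(cp,b,.008)
    print(b.round(1).tolist(),'\n',w[:,:2],w[:,:2].mean(0),[np.linalg.norm(w[i]-w[i-1]) for i in(0,1)])
E
```

```text
[[107, 112, 110], [105, 110, 108], [101, 106, 104], [176, 190, 192], [181, 195, 198]]
[[318.6000061035156, 209.60000610351562], [327.3999938964844, 141.3000030517578], [359.0, 145.39999389648438], [350.20001220703125, 213.60000610351562]] 
 [[ 0.5751 -0.1634]
 [ 0.5824 -0.0811]
 [ 0.6193 -0.0856]
 [ 0.6141 -0.1684]] [ 0.5977 -0.1246] [np.float64(0.03935923529456485), np.float64(0.08260013517892383)]
[[224.6999969482422, 202.0], [229.39999389648438, 113.30000305175781], [261.70001220703125, 115.0], [257.0, 203.6999969482422]] 
 [[ 0.4602 -0.1544]
 [ 0.4697 -0.0504]
 [ 0.5064 -0.0521]
 [ 0.4996 -0.1564]] [ 0.484  -0.1033] [np.float64(0.0394504183623862), np.float64(0.10442937113104428)]
[[271.8999938964844, 205.60000610351562], [281.70001220703125, 96.5], [314.79998779296875, 99.5], [305.0, 208.5]] 
 [[ 0.5178 -0.1586]
 [ 0.529  -0.0321]
 [ 0.5662 -0.035 ]
 [ 0.5584 -0.1622]] [ 0.5428 -0.097 ] [np.float64(0.04071348053046954), np.float64(0.1270225118492321)]
```

View pics/w_red.png

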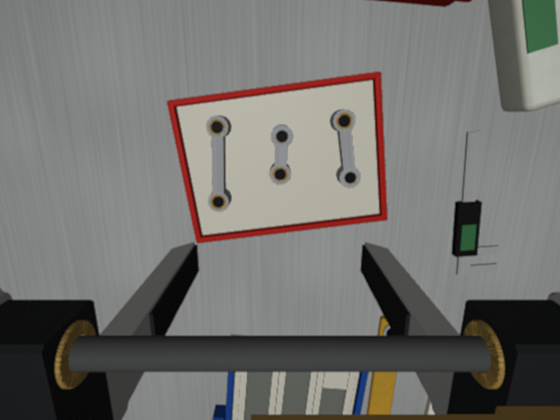

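```bash
cat >> h.py <<'E'
def bores(im,box,thr=60):
    x0,y0,x1,y1=box;g=cv2.cvtColor(im,cv2.COLOR_BGR2GRAY)[y0:y1,x0:x1]
    n,l,st,ce=cv2.connectedComponentsWithStats((g<thr).astype(np.uint8))
    return [(ce[i]+[x0,y0]) for i in range(1,n) if 25<st[i,4]<400]
E
python3 - <<'E'
from h import *
import pickle
np.set_printoptions(precision=4,suppress=True)
s,im,cp=pickle.load(open('red.pkl','rb'));print(s['eef_pos'],s['orientation'])
b=np.array(bores(im,(195,100,370,220)));w=cast(cp,b,.03)
print(np.c_[b,w])
s,im,cp=pickle.load(open('blue.pkl','rb'))
b=np.array(bores(im,(215,212,350,306)));print(np.c_[b,cast(cp,b,.034)])
g=cv2.cvtColor(im,cv2.COLOR_BGR2GRAY);hsv=cv2.cvtColor(im,cv2.COLOR_BGR2HSV)
bl=((hsv[...,0]>100)&(hsv[...,0]<130)&(hsv[...,1]>120)).astype(np.uint8);bl[330:]=0;bl[:,:203]*=1
c=max(cv2.findContours(bl,0,2)[0],key=cv2.contourArea);q=np.array([(208,70),(392,88),(352,321),(200,310)]);w=cast(cp,q,.016);print('tray',w)
e=lambda a,b:(w[b]-w[a])[:2]
print([np.arctan2(*v) for v in(e(3,0),e(2,1))],[np.arctan2(v[1],v[0]) for v in (e(0,1),e(3,2))],w.mean(0))
m=((g>70)&(g<140)&(hsv[...,1]<40)).astype(np.uint8);m[:75]=0;m[:,:212]=0;m[:,385:]=0;m[212:]=0
m=cv2.morphologyEx(m,cv2.MORPH_OPEN,np.ones((5,5)))
for c in cv2.findContours(m,0,2)[0]:
    if cv2.contourArea(c)<1000:continue
    p=cv2.approxPolyDP(c,5,True)[:,0];w=cast(cp,p,.018);w2=cast(cp,p,.008);print(p.tolist(),'\n',w2[:,:2],w2[:,:2].mean(0))
K,R,o=cp
for n,px,z in(('knob',(436,10),.076),('knobbase',(425,18),.048),('hinge',(396,226),.05)):print(n,cast(cp,px,z))
E
```

```text
[0.5178 0.2267 0.2358] [-3.1416  0.0008  1.5719]
[[343.9524 120.4762   0.5911   0.3001   0.03  ]
 [216.6979 126.8125   0.4461   0.2929   0.03  ]
 [281.6136 135.9091   0.5203   0.2828   0.03  ]
 [279.7865 173.8876   0.5182   0.2388   0.03  ]
 [349.9048 177.381    0.6016   0.2347   0.03  ]
 [217.7294 201.4941   0.443    0.2049   0.03  ]
 [195.8519 213.2963   0.4154   0.19     0.03  ]
 [356.5    217.8148   0.6127   0.1844   0.03  ]]
[[238.593  226.9651   0.4796  -0.1776   0.034 ]
 [284.8171 230.2927   0.5334  -0.1814   0.034 ]
 [334.4878 234.6707   0.5916  -0.1866   0.034 ]
 [328.6111 269.0139   0.5867  -0.2305   0.034 ]
 [235.5211 278.3662   0.474   -0.2435   0.034 ]
 [278.7361 297.5139   0.5267  -0.2694   0.034 ]]
tray [[ 0.4494 -0.0057  0.016 ]
 [ 0.6492 -0.0231  0.016 ]
 [ 0.6239 -0.3143  0.016 ]
 [ 0.4233 -0.2988  0.016 ]]
[np.float64(0.0888115742082813), np.float64(0.08679883615349598)] [np.float64(-0.08712011103812216), np.float64(-0.07726025656393705)] [ 0.5365 -0.1605  0.016 ]
[[328, 143], [320, 209], [349, 211], [358, 146]] 
 [[ 0.5831 -0.083 ]
 [ 0.5768 -0.1627]
 [ 0.6125 -0.1651]
 [ 0.6182 -0.0863]] [ 0.5976 -0.1243]
[[230, 114], [226, 201], [255, 203], [261, 116]] 
 [[ 0.4704 -0.0511]
 [ 0.4619 -0.1531]
 [ 0.4972 -0.1554]
 [ 0.5056 -0.0532]] [ 0.4838 -0.1032]
[[282, 97], [273, 205], [302, 207], [314, 100]] 
 [[ 0.5293 -0.0325]
 [ 0.5192 -0.1579]
 [ 0.5547 -0.1602]
 [ 0.5653 -0.0356]] [ 0.5421 -0.0966]
knob [[0.6626 0.0365 0.076 ]]
knobbase [[0.6645 0.0373 0.048 ]]
hinge [[ 0.6567 -0.1702  0.05  ]]
```

Both trays are measured. Mid link first: centre (0.596,0.267), yaw 99°.

Call:
play_rows(
  plan=[
    [0.079,0.039,-0.08,0,0,9],
    [0.079,0.039,-0.13,0,0,9],
    [0.079,0.039,-0.14,0,0,9],
    [0.079,0.039,-0.15,0,0,9],
    [0.079,0.039,-0.15,0,0,9],
    [0.079,0.039,-0.15,0,0,9],
  ],
  jaw=0.06,
)

```text
time: 3.62
eef_pos: [0.5969, 0.2677, 0.088]
orientation: [3.139, -0.0, 1.731]
ft_force: [-0.4, 0.4, -0.1]
grip_width: 0.05
```

Call:
play_rows(
  plan=[
    [0,0,-0.03,0,0,0],
    [0,0,-0.05,0,0,0],
    [0,0,-0.057,0,0,0],
    [0,0,-0.057,0,0,0],
    [0,0,-0.057,0,0,0],
  ],
)

```text
time: 4.25
eef_pos: [0.5967, 0.2681, 0.0297]
orientation: [3.141, -0.0, 1.732]
ft_force: [0.6, 0.3, 1.8]
grip_width: 0.0496
```

Call:
play_rows(
  plan=[
    [0,0,0,0,0,0],
    [0,0,0,0,0,0],
    [0,0,0,0,0,0],
    [0,0,0,0,0,0],
    [0,0,0,0,0,0],
    [0,0,0,0,0,0],
  ],
  jaw=-1,
  newtons=30,
)

```text
time: 5.0
eef_pos: [0.5963, 0.2677, 0.0288]
orientation: [-3.142, -0.0, 1.732]
ft_force: [0.1, -0.4, 0.1]
grip_width: 0.0007
```

```bash
python3 - <<'E'
from h import *
s,im,cp=snap('wrist');s2,im2,_=snap('scene')
cv2.imwrite('pics/m1.png',np.hstack([im,cv2.resize(im2[150:270,290:450],(560,420))])[:, :1120][::1]);a=cv2.imread('pics/m1.png');cv2.imwrite('pics/m1.png',cv2.resize(a,(800,300)))
E
```

```text
(no output)
```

View pics/m1.png

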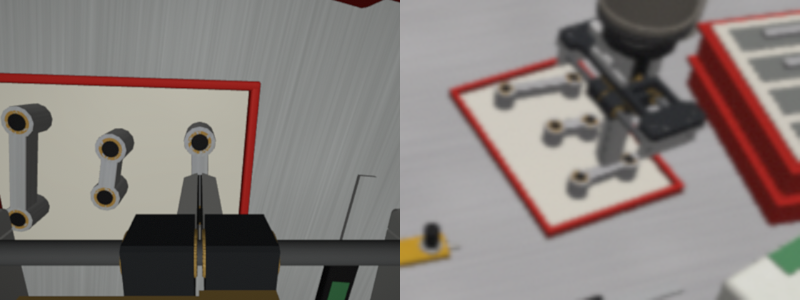

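```bash
python3 - <<'E'
from h import *
s,im,cp=snap('wrist');_,im2,_=snap('scene')
a=im[100:380,190:370];b=im2[170:250,350:430]
cv2.imwrite('pics/m2.png',np.hstack([cv2.resize(a,(340,529)),cv2.resize(b,(440,529),interpolation=cv2.INTER_CUBIC)]));print(s['eef_pos'],s['grip_width'])
E
```

```text
[0.59627009 0.26773978 0.02882738] 0.0008191640331319099
```

View pics/m2.png

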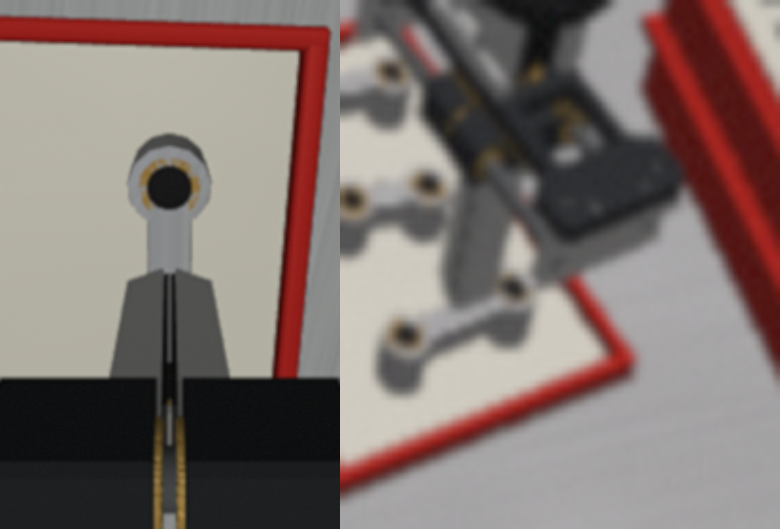

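```bash
python3 - <<'E'
from h import *
c=cams.get_calibration('scene')
for p in [(.596,.2677,z) for z in(.015,.03,.04,.05)]+[(.591,.3001,.03),(.6016,.2347,.03),(.588,.2677,.04),(.588,.2677,.03)]:
    q=c['R']@np.array(p)+c['t'];u=np.array([c['fx']*q[0]/q[2]+c['cx'],c['fy']*q[1]/q[2]+c['cy']])
    print(p,u.round(1),'crop',((u-[350,170])*[5.5,6.61]+[340,0]).round())
from plant import manip
print([a for a in dir(manip) if a[0]!='_'],manip.tcp_to_tips)
E
```

```text
(0.596, 0.2677, 0.015) [370.7 219.6] crop [454. 328.]
(0.596, 0.2677, 0.03) [371.6 216.1] crop [459. 305.]
(0.596, 0.2677, 0.04) [372.3 213.7] crop [462. 289.]
(0.596, 0.2677, 0.05) [372.9 211.3] crop [466. 273.]
(0.591, 0.3001, 0.03) [381.3 212.7] crop [512. 282.]
(0.6016, 0.2347, 0.03) [361.7 219.8] crop [404. 329.]
(0.588, 0.2677, 0.04) [371.1 211.7] crop [456. 276.]
(0.588, 0.2677, 0.03) [370.5 214.1] crop [453. 292.]
['PlanningError', 'tcp_to_tips'] 0.014
```

The shut fingers sit above the bar: the real tips look about 10 mm higher than `tcp_to_tips` implies. I'll open, go lower in force-checked steps, and try the grip again.

Call:
play_rows(
  plan=[
    [0,0,0,0,0,0],
    [0,0,0,0,0,0],
    [0,0,0,0,0,0],
    [0,0,0,0,0,0],
    [0,0,-0.004,0,0,0],
    [0,0,-0.009,0,0,0],
    [0,0,-0.009,0,0,0],
  ],
  jaw=0.06,
)

```text
time: 6.08
eef_pos: [0.5959, 0.2676, 0.0192]
orientation: [-3.141, 0.0, 1.732]
ft_force: [0.1, 0.4, 0.1]
grip_width: 0.05
```

Call:
play_rows(
  plan=[
    [0,0,0,0,0,0],
    [0,0,0,0,0,0],
    [0,0,0,0,0,0],
    [0,0,0,0,0,0],
    [0,0,0,0,0,0],
    [0,0,0,0,0,0],
  ],
  jaw=-1,
)

```text
time: 6.82
eef_pos: [0.597, 0.2683, 0.0207]
orientation: [3.14, -0.001, 1.732]
ft_force: [0.3, -1.0, 9.0]
grip_width: 0.0006
```

Call:
play_rows(
  plan=[
    [0,0,0.004,0,0,0],
    [0,0,0.004,0,0,0],
    [0,0,0.004,0,0,0],
    [0,0,0,0,0,0],
    [0,0,-0.003,0,0,0],
    [0,0,-0.005,0,0,0],
    [0,0,-0.005,0,0,0],
  ],
  jaw=0.06,
)

```text
time: 7.7
eef_pos: [0.5961, 0.2677, 0.0146]
orientation: [-3.141, -0.0, 1.732]
ft_force: [-0.0, -0.8, -0.1]
grip_width: 0.0497
```

Call:
play_rows(
  plan=[
    [0,0,-0.003,0,0,0],
    [0,0,-0.006,0,0,0],
    [0,0,-0.008,0,0,0],
    [0,0,-0.008,0,0,0],
  ],
)

```text
time: 8.2
eef_pos: [0.5962, 0.2677, 0.0066]
orientation: [-3.141, 0.0, 1.732]
ft_force: [0.4, 0.1, 0.3]
grip_width: 0.05
```

No contact at TCP z = 0.0066, so the tips really are about 10 mm behind the TCP. Closing.

Call:
play_rows(
  plan=[
    [0,0,0,0,0,0],
    [0,0,0,0,0,0],
    [0,0,0,0,0,0],
    [0,0,0,0,0,0],
    [0,0,0,0,0,0],
  ],
  jaw=-1,
)

```text
time: 8.82
eef_pos: [0.5963, 0.2677, 0.0069]
orientation: [3.142, -0.0, 1.732]
ft_force: [-0.8, -0.0, 0.9]
grip_width: 0.0137
```

Call:
play_rows(
  plan=[
    [0,0,0.05,0,0,0],
    [0,0,0.1,0,0,0],
    [-0.112,-0.37,0.1,0,0,-14],
    [-0.112,-0.37,0.1,0,0,-14],
    [-0.112,-0.37,0.1,0,0,-14],
    [-0.112,-0.37,0.1,0,0,-14],
    [-0.112,-0.37,0.1,0,0,-14],
    [-0.112,-0.37,0.1,0,0,-14],
    [-0.112,-0.37,0.1,0,0,-14],
    [-0.112,-0.37,0.07,0,0,-14],
    [-0.112,-0.37,0.05,0,0,-14],
    [-0.112,-0.37,0.05,0,0,-14],
  ],
)

```text
time: 10.32
eef_pos: [0.4835, -0.1014, 0.0558]
orientation: [-3.139, -0.001, 1.488]
ft_force: [0.3, 1.1, -3.0]
grip_width: 0.0139
```

```bash
python3 - <<'E'
from h import *
s,im,cp=snap('wrist','pics/m3.png');print(s['eef_pos'],s['orientation'],s['grip_width'],s['ft_force'])
E
```

```text
[ 0.48350369 -0.10135391  0.05584536] [-3.13913948e+00 -8.36607144e-04  1.48848309e+00] 0.013944048825889899 [ 0.30911934  1.12807099 -2.98791064]
```

View pics/m3.png

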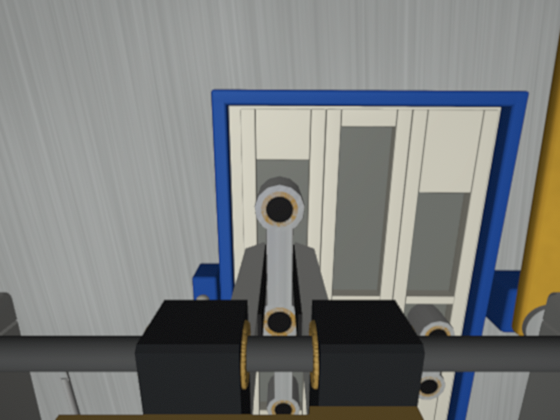

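The link is held, with its +y bore at (279,207). The pocket's far edge runs from (257,159) to (309,159).

```bash
python3 - <<'E'
from h import *
s,im,cp=snap('wrist');print(s['eef_pos'])
print(cast(cp,[(257,159),(309,160)],.018),cast(cp,[(257,159),(309,160)],.008),cast(cp,(279,207.5),.004+.026+s['eef_pos'][2]-.0069))
E
```

```text
[ 0.48419423 -0.10146147  0.05678217]
[[ 0.47322465 -0.04975505  0.018     ]
 [ 0.50826128 -0.05332136  0.018     ]] [[ 0.47244934 -0.0509334   0.008     ]
 [ 0.50902056 -0.05465591  0.008     ]] [[ 0.48679324 -0.06807454  0.07988217]]
```

Call:
play_rows(
  plan=[
    [0.001,-0.001,-0.02,0,0,0],
    [0.001,-0.001,-0.03,0,0,0],
    [0.001,-0.001,-0.036,0,0,0],
    [0.001,-0.001,-0.042,0,0,0],
    [0.001,-0.001,-0.046,0,0,0],
    [0.001,-0.001,-0.046,0,0,0],
  ],
)

```text
time: 11.18
eef_pos: [0.4854, -0.1032, 0.0109]
orientation: [3.142, 0.0, 1.488]
ft_force: [-0.2, 0.0, -1.9]
grip_width: 0.0137
```

Call:
play_rows(
  plan=[
    [0,0,-0.0005,0,0,0],
    [0,0,-0.0005,0,0,0],
    [0,0,0,0,0,0],
    [0,0,0.03,0,0,0],
    [0,0,0.08,0,0,0],
  ],
  jaw=-0.36,
)

```text
time: 11.8
eef_pos: [0.4842, -0.1029, 0.0908]
orientation: [-3.139, -0.001, 1.488]
ft_force: [0.5, -0.3, 0.9]
grip_width: 0.0302
```

Call:
play_rows(
  plan=[
    [-0.041,0.352,0.0,0,0,3],
    [-0.041,0.352,0.0,0,0,3],
    [-0.041,0.352,0.0,0,0,3],
    [-0.041,0.352,0.0,0,0,3],
    [-0.041,0.352,0.0,0,0,3],
    [-0.041,0.352,0.0,0,0,3],
    [-0.041,0.352,-0.03,0,0,3],
    [-0.041,0.352,-0.05,0,0,3],
    [-0.041,0.352,-0.05,0,0,3],
  ],
  jaw=0.06,
)

```text
time: 12.92
eef_pos: [0.4435, 0.2477, 0.0397]
orientation: [-3.139, 0.001, 1.539]
ft_force: [0.1, -0.7, 0.8]
grip_width: 0.0498
```

Call:
play_rows(
  plan=[
    [0.001,0.001,-0.015,0,0,0],
    [0.001,0.001,-0.025,0,0,0],
    [0.001,0.001,-0.033,0,0,0],
    [0.001,0.001,-0.033,0,0,0],
    [0.001,0.001,-0.033,0,0,0],
  ],
)

```text
time: 13.55
eef_pos: [0.4454, 0.2499, 0.0081]
orientation: [3.141, -0.0, 1.54]
ft_force: [0.3, -0.1, -0.9]
grip_width: 0.0497
```

Call:
play_rows(
  plan=[
    [0,0,0,0,0,0],
    [0,0,0,0,0,0],
    [0,0,0,0,0,0],
    [0,0,0,0,0,0],
    [0,0,0,0,0,0],
  ],
  jaw=-1,
)

```text
time: 14.18
eef_pos: [0.4453, 0.2497, 0.0079]
orientation: [-3.142, -0.0, 1.54]
ft_force: [0.0, -0.5, 1.3]
grip_width: 0.0137
```

Call:
play_rows(
  plan=[
    [0,0,0.05,0,0,0],
    [0,0,0.1,0,0,0],
    [0.097,-0.345,0.1,0,0,-3],
    [0.097,-0.345,0.1,0,0,-3],
    [0.097,-0.345,0.1,0,0,-3],
    [0.097,-0.345,0.1,0,0,-3],
    [0.097,-0.345,0.1,0,0,-3],
    [0.097,-0.345,0.1,0,0,-3],
    [0.097,-0.345,0.1,0,0,-3],
    [0.097,-0.345,0.07,0,0,-3],
    [0.097,-0.345,0.045,0,0,-3],
    [0.097,-0.345,0.045,0,0,-3],
  ],
)

```text
time: 15.68
eef_pos: [0.5409, -0.094, 0.0515]
orientation: [-3.138, -0.001, 1.489]
ft_force: [-0.3, -0.4, -0.2]
grip_width: 0.0138
```

```bash
python3 - <<'E'
from h import *
s,im,cp=snap('wrist','pics/m4.png');print(s['eef_pos'],s['orientation'],s['grip_width'])
z=s['eef_pos'][2]-.0039+.026
for b in bores(im,(150,60,420,300)):print(b,cast(cp,b,z))
g=cv2.cvtColor(im,cv2.COLOR_BGR2GRAY);hsv=cv2.cvtColor(im,cv2.COLOR_BGR2HSV)
m=((g>70)&(g<140)&(hsv[...,1]<40)).astype(np.uint8)
for r in range(110,190,12):
    x=np.flatnonzero(np.diff(m[r].astype(int)));print(r,x[(x>180)&(x<450)])
E
```

```text
[ 0.54088544 -0.09402021  0.05152062] [-3.13836466e+00 -7.78692702e-04  1.48887644e+00] 0.013830341267536536
[325.5 123. ] [[ 0.56931501 -0.02063541  0.07362062]]
[194.30065359 212.70261438] [[ 0.49943003 -0.06014282  0.07362062]]
[263.28       278.81333333] [[ 0.5315518  -0.10066839  0.07362062]]
[295.08296943 277.98689956] [[ 0.5489923  -0.10156809  0.07362062]]
[418.31034483 293.82758621] [[ 0.61654104 -0.11671504  0.07362062]]
[200.09090909 298.18181818] [[ 0.49519192 -0.10972097  0.07362062]]
110 [439 440]
122 []
134 [324 325 417 418]
146 [238 239 253 309 448 449]
158 [238 239 254 309 323 324 414 415 447 448]
170 [239 240 254 263 295 308 413 414 446 447]
182 [224 254 255 302 308 445 446]
```

View pics/m4.png

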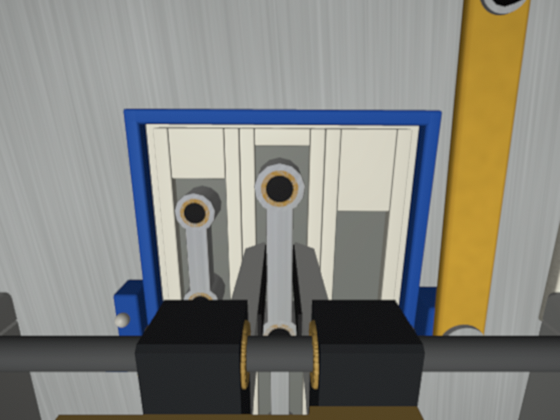

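Mid link lies in its pocket (bore at (194,212)). The long link is held with its bore at (280,188), centred over its pocket, whose far edge is at row 145, columns 254–309.

```bash
python3 - <<'E'
from h import *
s,im,cp=snap('wrist');e=s['eef_pos'];print(e)
w=cast(cp,[(254,145.5),(309,146)],.008);w2=cast(cp,[(254,145.5),(309,146)],.018)
u=np.array([.085,.9964]);print((w.mean(0)[:2]-62*u/1000),(w2.mean(0)[:2]-62*u/1000), cast(cp,(280,188),e[2]-.0039+.026)[0,:2]-.044*u)
print('knob',cast(cp,(503,0),.076),'mid +y bore',cast(cp,(194.3,212.7),.034))
E
```

```text
[ 0.54183999 -0.09417394  0.05275482]
[ 0.54280085 -0.09730213] [ 0.54282366 -0.09645009] [ 0.54202336 -0.09470472]
knob [[0.6496866  0.02489463 0.076     ]] mid +y bore [[ 0.48860536 -0.07116524  0.034     ]]
```

Call:
play_rows(
  plan=[
    [0.0005,-0.0015,-0.015,0,0,0],
    [0.0005,-0.0015,-0.025,0,0,0],
    [0.0005,-0.0015,-0.032,0,0,0],
    [0.0005,-0.0015,-0.038,0,0,0],
    [0.0005,-0.0015,-0.041,0,0,0],
    [0.0005,-0.0015,-0.041,0,0,0],
  ],
)

```text
time: 16.52
eef_pos: [0.5429, -0.0967, 0.012]
orientation: [3.142, 0.0, 1.487]
ft_force: [-0.7, 0.2, -1.9]
grip_width: 0.0138
```

Call:
play_rows(
  plan=[
    [0,0,-0.0005,0,0,0],
    [0,0,-0.0005,0,0,0],
    [0,0,0,0,0,0],
    [0,0,0.03,0,0,0],
    [0,0,0.08,0,0,0],
  ],
  jaw=-0.36,
)

```text
time: 17.15
eef_pos: [0.5417, -0.0965, 0.0917]
orientation: [-3.139, -0.001, 1.488]
ft_force: [1.0, -0.0, 0.6]
grip_width: 0.0301
```

Call:
play_rows(
  plan=[
    [-0.023,0.3575,0.0,0,0,2],
    [-0.023,0.3575,0.0,0,0,2],
    [-0.023,0.3575,0.0,0,0,2],
    [-0.023,0.3575,0.0,0,0,2],
    [-0.023,0.3575,0.0,0,0,2],
    [-0.023,0.3575,0.0,0,0,2],
    [-0.023,0.3575,-0.03,0,0,2],
    [-0.023,0.3575,-0.05,0,0,2],
    [-0.023,0.3575,-0.05,0,0,2],
  ],
  jaw=0.06,
)

```text
time: 18.27
eef_pos: [0.519, 0.2596, 0.0405]
orientation: [-3.139, 0.001, 1.522]
ft_force: [-0.0, -0.3, 0.2]
grip_width: 0.0498
```

```bash
python3 - <<'E'
from h import *
s,im,cp=snap('wrist','pics/m5.png');e=s['eef_pos'];print(e,s['orientation'][2])
for b in bores(im,(240,120,330,330),50):print(b,cast(cp,b,.03))
E
```

```text
[0.51901965 0.25956096 0.04047341] 1.5217236068198687
[279.75595238 209.30357143] [[0.5203766  0.28268778 0.03      ]]
[326.64705882 266.2254902 ] [[0.54887616 0.24292402 0.03      ]]
[279.89285714 274.44642857] [[0.51830779 0.2385196  0.03      ]]
```

Call:
play_rows(
  plan=[
    [0,0.0005,-0.015,0,0,0],
    [0,0.0005,-0.025,0,0,0],
    [0,0.0005,-0.034,0,0,0],
    [0,0.0005,-0.034,0,0,0],
    [0,0.0005,-0.034,0,0,0],
  ],
)

```text
time: 18.95
eef_pos: [0.5199, 0.2614, 0.008]
orientation: [3.142, -0.0, 1.522]
ft_force: [0.2, 0.1, 0.6]
grip_width: 0.0497
```

Call:
play_rows(
  plan=[
    [0,0,0,0,0,0],
    [0,0,0,0,0,0],
    [0,0,0,0,0,0],
    [0,0,0,0,0,0],
    [0,0,0,0,0,0],
  ],
  jaw=-1,
)

```text
time: 19.58
eef_pos: [0.5198, 0.2612, 0.0079]
orientation: [3.142, 0.0, 1.522]
ft_force: [-0.7, -0.7, 1.8]
grip_width: 0.0135
```

Call:
play_rows(
  plan=[
    [0,0,0.05,0,0,0],
    [0,0,0.1,0,0,0],
    [0.077,-0.384,0.1,0,0,-2],
    [0.077,-0.384,0.1,0,0,-2],
    [0.077,-0.384,0.1,0,0,-2],
    [0.077,-0.384,0.1,0,0,-2],
    [0.077,-0.384,0.1,0,0,-2],
    [0.077,-0.384,0.1,0,0,-2],
    [0.077,-0.384,0.1,0,0,-2],
    [0.077,-0.384,0.07,0,0,-2],
    [0.077,-0.384,0.045,0,0,-2],
    [0.077,-0.384,0.045,0,0,-2],
  ],
)

```text
time: 21.08
eef_pos: [0.5954, -0.1218, 0.0513]
orientation: [-3.138, -0.001, 1.488]
ft_force: [-1.2, 0.6, -0.4]
grip_width: 0.014
```

```bash
python3 - <<'E'
from h import *
s,im,cp=snap('wrist','pics/m6.png');e=s['eef_pos'];print(e,s['orientation'],s['grip_width'])
for b in bores(im,(240,150,330,320),50):print(b,cast(cp,b,e[2]-.0039+.026))
E
```

```text
[ 0.59544583 -0.121821    0.05128172] [-3.13825623e+00 -8.07531583e-04  1.48841233e+00] 0.013980260571214403
[262.19230769 290.98397436] [[ 0.5848002  -0.13582966  0.07338172]]
[296.05047319 289.49211356] [[ 0.60359595 -0.13641995  0.07338172]]
[321.10621762 308.10362694] [[ 0.61685842 -0.14919052  0.07338172]]
[279.10626703 303.67302452] [[ 0.59350478 -0.14449198  0.07338172]]
[243.38709677 309.74193548] [[ 0.57307702 -0.14672441  0.07338172]]
```

View pics/m6.png

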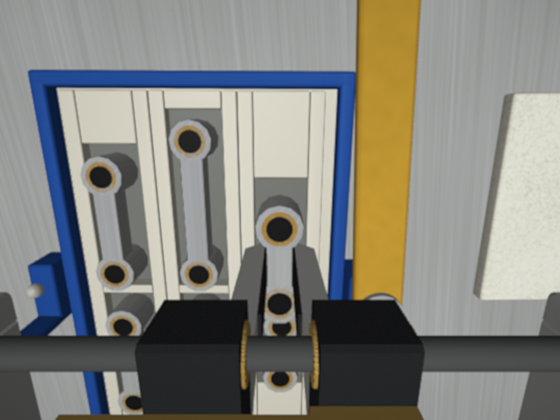

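Long and mid links lie within their pockets. The short one is held with its bore at (279,229), over its pocket (far edge at row 178, columns 254–308).

```bash
python3 - <<'E'
from h import *
s,im,cp=snap('wrist');e=s['eef_pos'];print(e)
p=[(254,178),(308,178)];w=cast(cp,p,.008);w2=cast(cp,p,.018)
u=np.array([.085,.9964]);print((w.mean(0)[:2]-40*u/1000),(w2.mean(0)[:2]-40*u/1000), cast(cp,(279,229),e[2]-.0039+.026)[0,:2]-.022*u)
E
```

```text
[ 0.59641228 -0.12190199  0.05262499]
[ 0.59709883 -0.12540701] [ 0.59721475 -0.12360256] [ 0.59615747 -0.1223872 ]
```

Call:
play_rows(
  plan=[
    [0.001,-0.0015,-0.015,0,0,0],
    [0.001,-0.0015,-0.025,0,0,0],
    [0.001,-0.0015,-0.032,0,0,0],
    [0.001,-0.0015,-0.038,0,0,0],
    [0.001,-0.0015,-0.041,0,0,0],
    [0.001,-0.0015,-0.041,0,0,0],
  ],
)

```text
time: 21.92
eef_pos: [0.5979, -0.1242, 0.012]
orientation: [3.141, 0.0, 1.488]
ft_force: [-0.0, 1.3, -0.1]
grip_width: 0.0137
```

Call:
play_rows(
  plan=[
    [0,0,-0.0005,0,0,0],
    [0,0,-0.0005,0,0,0],
    [0,0,0,0,0,0],
    [0,0,0.03,0,0,0],
    [0,0,0.08,0,0,0],
    [0,0,0.14,0,0,0],
    [-0.01,0.02,0.19,0,0,0],
    [-0.01,0.02,0.19,0,0,0],
    [-0.01,0.02,0.19,0,0,0],
  ],
  jaw=-0.36,
)

```text
time: 23.05
eef_pos: [0.5875, -0.1046, 0.2014]
orientation: [-3.141, 0.0, 1.487]
ft_force: [-0.1, 0.2, -0.7]
grip_width: 0.0304
```

```bash
python3 - <<'E'
from h import *
import pickle
np.set_printoptions(precision=4,suppress=True)
s,im,cp=snap('wrist','pics/m7.png');e=s['eef_pos'];print(e,s['orientation'],s['qpos'])
b=np.array(bores(im,(130,30,460,320),55));print(np.c_[b,cast(cp,b,.034)])
E
```

```text
[ 0.5875 -0.1046  0.2014] [-3.1413  0.0005  1.4874] [ 0.5377  0.3502 -0.5882  1.7508  0.2151  1.1055 -0.2031]
[[351.7297  37.3904   0.6695   0.0403   0.034 ]
 [236.0476 146.581    0.5462  -0.0535   0.034 ]
 [183.5    167.5      0.4878  -0.0707   0.034 ]
 [290.266  188.383    0.5994  -0.1028   0.034 ]
 [146.5344 242.7557   0.4322  -0.152    0.034 ]
 [187.9778 226.3333   0.4821  -0.1365   0.034 ]
 [238.8427 226.5843   0.5388  -0.1415   0.034 ]
 [289.9432 226.9091   0.5958  -0.1467   0.034 ]
 [328.2039 234.2233   0.6381  -0.1589   0.034 ]
 [191.0732 260.3171   0.4792  -0.1777   0.034 ]
 [288.5    260.       0.5911  -0.1866   0.034 ]
 [287.5139 294.1528   0.5866  -0.2303   0.034 ]]
```

View pics/m7.png

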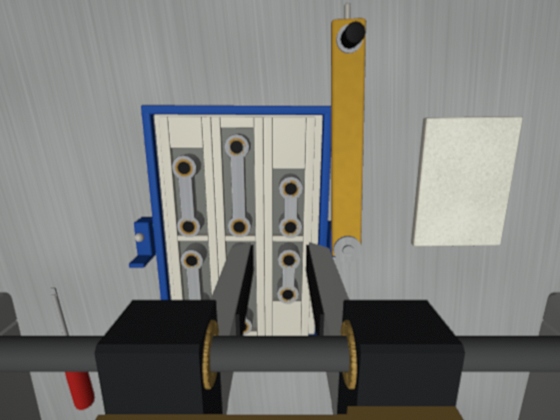

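All three links lie flat in their pockets: the bore spacings at z=.034 come out at 88, 66 and 44 mm. The kept links have not moved. Knob at about (352,35), hinge at (347,247). Next, the keeper geometry.

```bash
python3 - <<'E'
from h import *
np.set_printoptions(precision=4,suppress=True)
s,im,cp=snap('wrist');print(s['eef_pos'])
hsv=cv2.cvtColor(im,cv2.COLOR_BGR2HSV);g=cv2.cvtColor(im,cv2.COLOR_BGR2GRAY)
y=cv2.inRange(hsv,(12,120,80),(32,255,255));y[260:]=0;y[:,:320]=0;y[:,380:]=0
c=max(cv2.findContours(y,0,2)[0],key=cv2.contourArea)
for r in(60,100,140,180,215):
    x=np.flatnonzero(y[r]);w=cast(cp,[(x[0],r),(x[-1]+1,r)],.048);print(r,x[0],x[-1],w.mean(0)[:2],w[1,0]-w[0,0])
k=(g<50).astype(np.uint8);k[:15]=0;k[60:]=0;k[:,:335]=0;k[:,370:]=0
kk=max(cv2.findContours(k,0,2)[0],key=cv2.contourArea);print('knob',cv2.boundingRect(kk),cv2.minAreaRect(kk))
print('hinge',cast(cp,(347,247),.05),'knobtop',cast(cp,(353.5,33),.076))
E
```

```text
[ 0.5872 -0.1048  0.2008]
60 332 364 [0.6625 0.0185] 0.030884593168984176
100 332 363 [ 0.661  -0.0173] 0.030867417964713928
140 332 362 [ 0.6595 -0.0553] 0.030849155656415994
180 332 362 [ 0.6583 -0.0958] 0.0318571697394473
215 333 361 [ 0.6572 -0.1335] 0.03067901627643055
knob (342, 22, 24, 26) ((352.7500305175781, 34.24998474121094), (18.384777069091797, 27.577163696289062), 45.0)
hinge [[ 0.6552 -0.1691  0.05  ]] knobtop [[0.6617 0.0356 0.076 ]]
```

Call:
play_rows(
  plan=[
    [0.0755,0.142,-0.03,0,0,3],
    [0.0755,0.142,-0.03,0,0,3],
    [0.0755,0.142,-0.06,0,0,3],
    [0.0755,0.142,-0.09,0,0,3],
    [0.0755,0.142,-0.09,0,0,3],
    [0.0755,0.142,-0.09,0,0,3],
  ],
  jaw=-0.15,
)

```text
time: 23.9
eef_pos: [0.6635, 0.0371, 0.1123]
orientation: [-3.141, -0.0, 1.539]
ft_force: [0.9, -0.3, 0.7]
grip_width: 0.0399
```

```bash
python3 - <<'E'
from h import *
s,im,cp=snap('wrist','pics/m8.png');print(s['eef_pos'],s['orientation'],s['grip_width'])
E
```

```text
[0.66350584 0.03711392 0.11232353] [-3.14149479e+00 -2.42433541e-05  1.53893405e+00] 0.0398956583803839
```

View pics/m8.png

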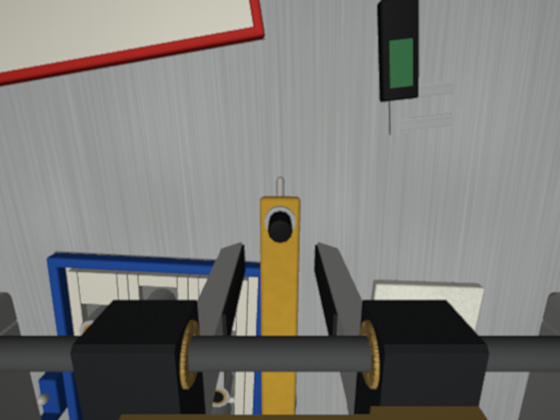

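Knob centred between the fingers, at (280,228). Descending around it, then narrowing the jaws to a cage.

Call:
play_rows(
  plan=[
    [0,0,-0.03,0,0,0],
    [0,0,-0.05,0,0,0],
    [0,0,-0.06,0,0,0],
    [0,0,-0.066,0,0,0],
    [0,0,-0.066,0,0,0],
  ],
)

```text
time: 24.58
eef_pos: [0.6634, 0.0378, 0.046]
orientation: [3.142, -0.0, 1.54]
ft_force: [-0.3, 0.7, 0.6]
grip_width: 0.0394
```

Call:
play_rows(
  plan=[
    [0,0,0,0,0,0],
    [0,0,0,0,0,0],
    [0,0,0,0,0,0],
  ],
  jaw=-0.45,
  newtons=10,
)

```text
time: 24.95
eef_pos: [0.6634, 0.0377, 0.0462]
orientation: [3.141, 0.0, 1.54]
ft_force: [0.3, 0.6, -0.2]
grip_width: 0.0258
```

```bash
python3 - <<'E'
import numpy as np
h=np.array([.656,-.170]);r=.208;a0=np.radians(88)
p0=h+r*np.array([np.cos(a0),np.sin(a0)])
for d in range(8,97,8):
    a=a0+np.radians(d);p=h+r*np.array([np.cos(a),np.sin(a)]);print(d,(p-p0).round(4),p.round(4))
E
```

```text
8 [-0.029 -0.001] [0.6343 0.0369]
16 [-0.0576 -0.0061] [0.6057 0.0318]
24 [-0.0852 -0.015 ] [0.5781 0.0229]
32 [-0.1113 -0.0277] [0.552  0.0101]
40 [-0.1353 -0.044 ] [ 0.5279 -0.0061]
48 [-0.1569 -0.0634] [ 0.5064 -0.0255]
56 [-0.1755 -0.0856] [ 0.4877 -0.0477]
64 [-0.1909 -0.1102] [ 0.4723 -0.0723]
72 [-0.2027 -0.1367] [ 0.4605 -0.0989]
80 [-0.2107 -0.1646] [ 0.4525 -0.1268]
88 [-0.2148 -0.1934] [ 0.4485 -0.1555]
96 [-0.2148 -0.2224] [ 0.4485 -0.1845]
```

Call:
play_rows(
  plan=[
    [-0.0145,0,0,0,0,4],
    [-0.029,-0.001,0,0,0,8],
    [-0.0434,-0.003,0,0,0,12],
    [-0.0576,-0.0061,0,0,0,16],
    [-0.0716,-0.01,0,0,0,20],
    [-0.0852,-0.015,0,0,0,24],
    [-0.0985,-0.0208,0,0,0,28],
    [-0.1113,-0.0277,0,0,0,32],
    [-0.1236,-0.0354,0,0,0,36],
    [-0.1353,-0.044,0,0,0,40],
    [-0.1464,-0.0533,0,0,0,44],
    [-0.1569,-0.0634,0,0,0,48],
  ],
)

```text
time: 26.45
eef_pos: [0.5062, -0.0259, 0.0461]
orientation: [3.141, 0.0, 2.38]
ft_force: [0.2, -0.3, 0.1]
grip_width: 0.0255
```

Call:
play_rows(
  plan=[
    [-0.0095,-0.0109,0,0,0,4],
    [-0.0186,-0.0222,0,0,0,8],
    [-0.0267,-0.0342,0,0,0,12],
    [-0.034,-0.0468,0,0,0,16],
    [-0.0403,-0.0598,0,0,0,20],
    [-0.0458,-0.0733,0,0,0,24],
    [-0.0502,-0.0871,0,0,0,28],
    [-0.0538,-0.1012,0,0,0,32],
    [-0.0538,-0.1012,0,0,0,32],
  ],
)

```text
time: 27.58
eef_pos: [0.4524, -0.1277, 0.0459]
orientation: [-3.141, -0.0, 2.934]
ft_force: [0.2, -0.8, 0.4]
grip_width: 0.0259
```

Call:
play_rows(
  plan=[
    [-0.001,-0.005,0,0,0,1],
    [-0.002,-0.01,0,0,0,3],
    [-0.003,-0.015,0,0,0,4],
    [-0.0035,-0.02,0,0,0,5],
    [-0.004,-0.024,0,0,0,6],
    [-0.004,-0.027,0,0,0,7],
    [-0.004,-0.027,0,0,0,7],
  ],
)

```text
time: 28.45
eef_pos: [0.4485, -0.1543, 0.0458]
orientation: [-3.141, -0.0, 3.058]
ft_force: [-0.3, 1.0, -0.5]
grip_width: 0.0257
```

Call:
play_rows(
  plan=[
    [0,-0.002,0,0,0,0],
    [0,-0.004,0,0,0,0],
    [0,-0.004,0,0,0,0],
  ],
)

```text
time: 28.82
eef_pos: [0.4486, -0.1573, 0.0459]
orientation: [3.141, -0.0, 3.058]
ft_force: [-0.7, 4.5, 1.2]
grip_width: 0.0261
```

Call:
play_rows(
  plan=[
    [0,-0.002,0,0,0,0],
    [0,-0.002,0,0,0,0],
  ],
)

```text
time: 29.08
eef_pos: [0.4486, -0.1578, 0.0458]
orientation: [3.139, -0.0, 3.06]
ft_force: [-1.4, 13.6, 1.4]
grip_width: 0.026
```

Call:
play_rows(
  plan=[
    [0,-0.002,0,0,0,0],
    [0,-0.002,0,0,0,0],
  ],
)

```text
time: 29.32
eef_pos: [0.4485, -0.1588, 0.0457]
orientation: [3.138, -0.0, 3.06]
ft_force: [-1.8, 19.4, 2.6]
grip_width: 0.0277
```

Force climbs past the 5 N ball to 19 N with almost no motion, so the bar is against the stop. Backing off to centre, then lifting away.

Call:
play_rows(
  plan=[
    [0,0.006,0,0,0,0],
    [0,0.009,0,0,0,0],
    [0,0.009,0,0,0,0],
  ],
  jaw=-0.36,
)

```text
time: 29.7
eef_pos: [0.4486, -0.153, 0.0459]
orientation: [-3.141, 0.0, 3.058]
ft_force: [0.5, -0.4, 0.6]
grip_width: 0.0299
```

Call:
play_rows(
  plan=[
    [0,0,0.03,0,0,0],
    [0,0,0.06,0,0,0],
    [0,0,0.12,0,0,0],
    [0.05,0,0.18,0,0,0],
    [0.05,0,0.2,0,0,0],
    [0.05,0,0.2,0,0,0],
    [0.05,0,0.2,0,0,0],
  ],
)

```text
time: 30.58
eef_pos: [0.4979, -0.1532, 0.2451]
orientation: [-3.141, -0.001, 3.058]
ft_force: [-0.3, 1.5, 0.0]
grip_width: 0.0301
```

```bash
python3 - <<'E'
from h import *
np.set_printoptions(precision=4,suppress=True)
s,im,cp=snap('wrist');e=s['eef_pos'];print(e,s['ft_force'],s['time'])
_,t,_=snap('top')
_,sc,_=snap('scene')
b=cv2.resize(sc[150:300,140:320],(380,317),interpolation=cv2.INTER_CUBIC)
out=np.zeros((420,780,3),np.uint8);out[:300,:400]=cv2.resize(im,(400,300));out[:317,400:]=b
cv2.imwrite('pics/end.png',out[:317])
hsv=cv2.cvtColor(im,cv2.COLOR_BGR2HSV)
y=cv2.inRange(hsv,(12,120,80),(32,255,255));y[330:]=0
c=max(cv2.findContours(y,0,2)[0],key=cv2.contourArea);r=cv2.minAreaRect(c)
w=cast(cp,cv2.boxPoints(r),.048);print(w,w.mean(0))
bb=np.array(bores(im,(60,10,500,330),55));print(np.c_[bb,cast(cp,bb,.034)])
E
```

```text
[ 0.4979 -0.1532  0.2451] [-0.3324  1.5298  0.0233] 30.575
[[ 0.6478 -0.1941  0.048 ]
 [ 0.429  -0.1657  0.048 ]
 [ 0.4333 -0.1288  0.048 ]
 [ 0.6529 -0.1515  0.048 ]] [ 0.5408 -0.16    0.048 ]
[[275.4526 144.0895   0.4508  -0.1537   0.034 ]
 [389.875  143.4688   0.4613  -0.0199   0.034 ]
 [293.2679 169.5714   0.4825  -0.1351   0.034 ]
 [347.5    169.5897   0.488   -0.0703   0.034 ]
 [202.6234 170.3766   0.4744  -0.2434   0.034 ]
 [257.5571 170.2429   0.4798  -0.1778   0.034 ]
 [188.087  213.9855   0.5269  -0.2693   0.034 ]
 [258.3333 213.5882   0.5337  -0.1823   0.034 ]
 [292.5    215.0577   0.5391  -0.1401   0.034 ]
 [362.5143 215.1429   0.5465  -0.0534   0.034 ]
 [224.     255.55     0.5859  -0.232    0.034 ]
 [259.1569 256.6863   0.5913  -0.187    0.034 ]
 [292.0244 257.6829   0.5962  -0.1449   0.034 ]
 [361.2222 274.6349   0.6277  -0.0565   0.034 ]
 [194.9097 273.8819   0.6084  -0.2732   0.034 ]]
```

View pics/end.png

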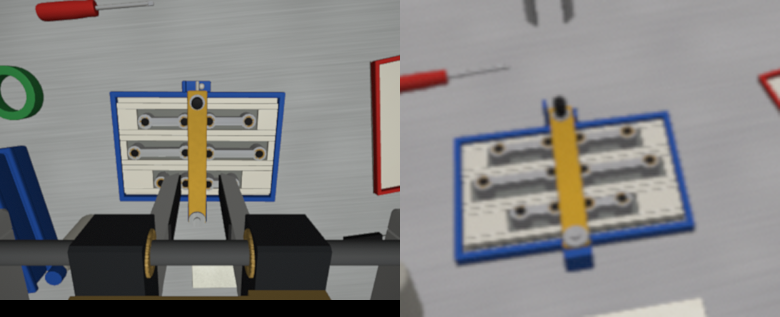

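The bar lies across all three rows at the catch, every link is in place, and the kept links are within 1 mm of where they were. Handing in.

```bash
python3 -c "
from plant import close_job;print(close_job())"
```

```text
the job is handed in; nothing more can be done
None
```

The job is done and handed in at about 31 s on the robot's clock, against the 72 s limit. The hand-in reports no verdict, so what follows rests on my own last checks.

- **Links:** the long, mid and short links are each released in the free pocket of their own row. After the last release, their bore spacings at the expected height were about 88, 66 and 44 mm, so they lie flat and fully down. The kept links' bores that I could measure again were within about 1 mm of where they started.
- **Keeper:** I swung it with the jaws loosely around the knob. Near the end the force rose past the 5 N of the ball to 19 N with almost no further movement, which means the bar is against its stop. After letting go and lifting away, the picture shows the bar across all three rows, at about 4.5° where the tray's own angle is about 4.9°. I could not confirm the click itself apart from this.
- **Disagreement:** the real fingertips sat about 10 mm behind the TCP, not the 14 mm ahead that `manip.tcp_to_tips` gives. Because of that, the first two tries at the mid link closed above its bar, and the second pressed on it with about 9 N. I then gripped lower, and all three links were held properly at about 14 mm width.

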